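# Clamp the loaded sample carrier

### The arm

A 6-joint arm with a two-finger parallel gripper is mounted at the origin on the work surface. World frame = base frame: x ahead of the robot, y to its left, z up, the work surface at z = 0. Lengths are in m, angles in rad, forces in N, time in s.
With the tool pointing down it reaches from about 0.25 to 0.8 m from the base axis. Payload 8.5 kg.
Tool frame: the origin (TCP) lies midway between the tips of the shut fingers; the grasp point (between the pads) lies 19 mm behind it (manip.hold_point_z is the distance from the TCP to the grasp point, in m); z points along the fingers, y is the line along which they close (so a half turn about z gives the same grasp; the last joint's range is limited). The gripper opens to 85 mm and grips with 20 to 120 N. Pads are 22 mm wide; open, the fingers measure 114 mm over their backs; the gripper's body (76 mm by 85 mm) begins 54 mm behind the grasp point. The pads swing forward as they close: fully open they stand 13 mm farther back than shut.
Start: joints at [-1.14, 0.238, -0.013, 1.319, 0, 1.571], TCP at [0.219, -0.477, 0.231] pointing down, gripper open.
Joint ranges: [-2.66, 2.66], [-1.03, 1.9], [-1.14, 1.46], [-1.82, 2.27], [-1.45, 1.34], [-3.14, 3.14]. Speed limits (rad/s): [2.22, 2.22, 2.79, 3.14, 3.14, 3.14].

### API

Orientations are given as a unit quaternion [w, x, y, z].
In Python, from workcell import manip gives the robot as it stands.
- The arm moves only by the tool carry_out, never from a script. Its argument "steps" is a list of rows, each an object with "offset": the shift along the tool's x, y, z in m, a list of three; "yaw": the turn about the tool's z in rad. In form: [{"offset": [dx, dy, dz], "yaw": yaw}, ...]. A call has 1 to 20 rows; each row shifts and turns the commanded pose from where the row before left it, along the tool's axes as they then stand; what a row does not reach is not made up. A row lasts 1/10 s, in which the tool goes at most 50 mm and 8.59 degrees, less where a joint would pass 70% of its speed; a pose out of reach is approached as far as the arm can. A call with a gripper value outside its range is refused whole. "jaw" is the closure, from 0 (fully open) to 1 (shut), set as the call begins (left out, the last holds). The fingers move at their own pace and stop on an object; "squeeze" is the grip in N (left out, the last holds). Time passes only in rows, so rows that do not move let the fingers close. It gives the time, the measured TCP pose, the force, the opening and the grip force at its end, in the units of the state.
- manip.get_obs(): the state, without advancing time (a new reading comes with each control period).
- manip.get_image(name): name is "side" or "top"; returns (picture, depth): 480x640x3 uint8, red, green, blue; 480x640 float32, m along the optical axis (not along the pixel's ray), 0 where there is no reading.
- manip.calibration(name): a dict with "intrinsics" (3x3 intrinsics, pixels), "k1" (the pictures are not rectified: a ray, as slopes to the right and down, at radius r is drawn at 1 + k1 r^2 times it, then the intrinsics apply), "rvec" (rotation vector, rad) and "tvec" (3), from world to camera coordinates, as OpenCV has them. Camera axes: x right, y down, z forward; pixel columns grow to the right and rows downward; lengths in m; the calibration is good to about 2 mm. A picture is of the moment at which its call begins. calibration takes no time and is no camera call.
- manip.close_job(): hands the job in; it is judged then, once.
Trained networks look in the newest picture that a camera, given by its name, has taken for a name from the list of things; names that differ only in an ending like _2 or _b are one class to them, and where a whole thing is asked for, a point or a joint stands for the part that bears it (a point fixed in the world has none). Each returns a list of dicts, best first, with "confidence" (0 to 1); they miss things now and then, are a little off and sometimes report something else, mostly with a low value. They report only what shows in the picture. A call takes as long as a camera call. They do not tell look-alikes from the thing itself.
- manip.recognise(camera, thing): "location" ([x, y, z] in m, in the coordinates of the camera as it stood for that picture, good to about 4 mm: the middle of the surface that is visible of it).
- manip.place_of(camera, thing): "location" ([x, y, z] in m, in the coordinates of the camera as it stood for that picture, good to about 4 mm: a listed point, or the origin of a listed thing).
The state is a dict: "t": time; "qpos": joint angles; "qd": joint speeds; "tau": joint torques, N m; "tool_pos": TCP position; "orientation": TCP orientation; "ft_force": force on the tool from outside, world axes, zero at the start; "ft_torque": the same for the moment, N m; "width": finger opening in m; "grip_force": force on a finger pad.
Only numpy, scipy, OpenCV 4.12 (cv2) and the standard library are available. Lean on these libraries where they do the work, as an engineer would, in place of code of your own. Each camera call takes 0.05 s, during which the arm holds its last target. There are 200 camera calls.

### The job

Of the two sample carriers on the table, one holds a rack full of capped tubes and the other an empty rack. Screw the T-handle on the loaded carrier clockwise (seen from above) until it is fully home, so that its plate holds the tubes down for transport; it needs up to half a turn or so, so you may let go and take the other end of the bar as it comes round. Leave the empty carrier's T-handle as it is.

Things in the scene. Friction and masses are not known exactly. Their poses are not given: they have to be found in the camera images.
- full_screw (a joint): Turn (rad) of the T-handle screw on the carrier whose clear rack holds 4 x 6 red-capped tubes. 0 = wound up, grows clockwise seen from above, 3.14 = fully home: a firm stop, the screw's clear plate on the caps. Starts at 0.3 to 0.9. Takes about 0.12 N m, stays where left, sinks 3.2 mm per rad. Carrier: aluminium base 130 x 200 mm bolted to the table, two posts and a bridge.
- full_handle (a point): Centre of that T-handle's crossbar, on the vertical screw axis, 200 mm above the table wound up, 190 mm home. x axis along the bar, z up; turns with it. Level round steel bar 12 mm thick, 131 mm long over its 15 mm ball ends; clear to grip except a 22 mm hub in the middle (14 mm below to 8 mm above the bar's axis). Below it the bridge, 28 mm wide, 184 mm long, has its top 150 mm above the table.
- empty_screw (a joint): The same for the T-handle screw of the other, identical carrier, whose rack holds no tubes. It starts wound up, between 0 and 0.15, and must be left so.
- empty_handle (a point): Centre of the crossbar of the empty carrier's T-handle; same shape, size and axes as full_handle. The two carriers stand about 0.33 to 0.51 m apart, either one on the left, each turned up to 30 degrees.
Things that resemble listed ones, but are neither listed nor needed, are in the scene too. What is shaped like the part that bears empty_screw but orange is not meant.

How it is judged:
By the outcome, as a careful person would: the job done as asked, in the order asked, and still so for the second after the job is handed in, with the robot touching nothing.
It also fails if it takes over 54 s, if anything falls off the work surface, if the arm or the gripper's body presses on something with over 40 N, if the wrist force passes 120 N, or if a joint passes its speed limit or range.

## Working session

There is one attempt and no reset: what is moved stays moved. The work goes in short steps, Python scripts to look and compute and a tool call to move; the robot and the scene stay as the last step left them, time stands still between calls to the robot, and variables do not carry over. Pictures are saved under pics/ and viewed, at most 10 in all, crops included, and the job is handed in when it is done.

Besides the shell and the picture viewer there is one more tool, called after ">>>" as name([rows], argument=value, ...), one row to a line, values as JSON. carry_out: Moves the arm, as the interface text tells. Its arguments: {"type":"object","properties":{"steps":{"type":"array"},"jaw":{"type":"number"},"squeeze":{"type":"number"}},"required":["steps"]}

```bash
mkdir -p pics
cat > h.py <<'E'
import numpy as np, cv2
from workcell import manip
def cal(n):
    c=manip.calibration(n); R=cv2.Rodrigues(np.array(c["rvec"],float))[0]
    return np.array(c["intrinsics"],float),c["k1"],R,np.array(c["tvec"],float).ravel()
def c2w(n,p):
    K,k,R,t=cal(n); return R.T@(np.array(p)-t)
def w2p(n,P):
    K,k,R,t=cal(n); return cv2.projectPoints(np.array(P,float).reshape(-1,1,3),cv2.Rodrigues(R)[0],t,K,np.array([k,0,0,0,0.]))[0].reshape(-1,2)
def ray(n,uv):
    K,k,R,t=cal(n); x=cv2.undistortPoints(np.array(uv,float).reshape(-1,1,2),K,np.array([k,0,0,0,0.])).reshape(-1,2)
    return -R.T@t,(R.T@np.c_[x,np.ones(len(x))].T).T
def at_z(n,uv,z):
    o,d=ray(n,uv); return o+d*((z-o[2])/d[:,2])[:,None]
E
python3 - <<'E'
from h import *
for n in("top","side"):
    im,d=manip.get_image(n); cv2.imwrite(f"pics/{n}0.png",im[:,:,::-1]); np.save(f"{n}0.npy",d)
    for th in("full_handle","empty_handle"):
        for r in manip.place_of(n,th)[:4]:
            w=c2w(n,r["location"]); print(n,th,r["confidence"],w.round(3),w2p(n,w).round(0))
o=manip.get_obs();print(o["t"],o["orientation"],o["tool_pos"])
E
```

```text
top empty_handle 0.68 [ 0.508 -0.205  0.2  ] [[410. 201.]]
top empty_handle 0.61 [ 0.273 -0.363  0.203] [[497. 334.]]
side full_handle 0.52 [0.486 0.234 0.198] [[348. 122.]]
side empty_handle 0.96 [ 0.278 -0.365  0.199] [[239. 337.]]
side empty_handle 0.92 [ 0.509 -0.203  0.199] [[372. 262.]]
0.3 [-2.56080968e-04  9.76895690e-01  2.13716503e-01 -4.05976676e-05] [ 0.21916605 -0.47689294  0.23109567]
```

View pics/top0.png

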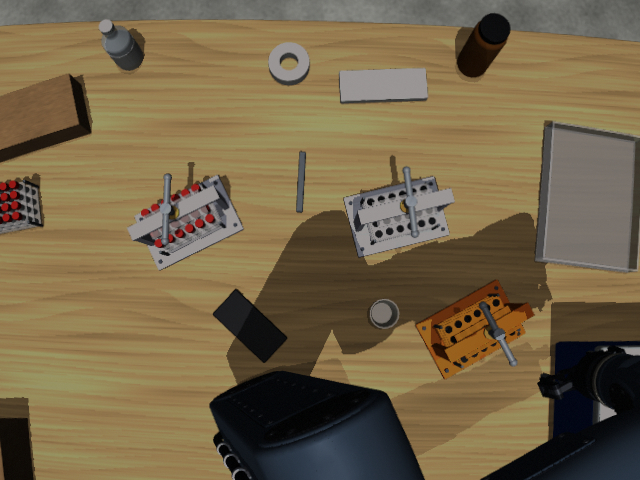

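View pics/side0.png

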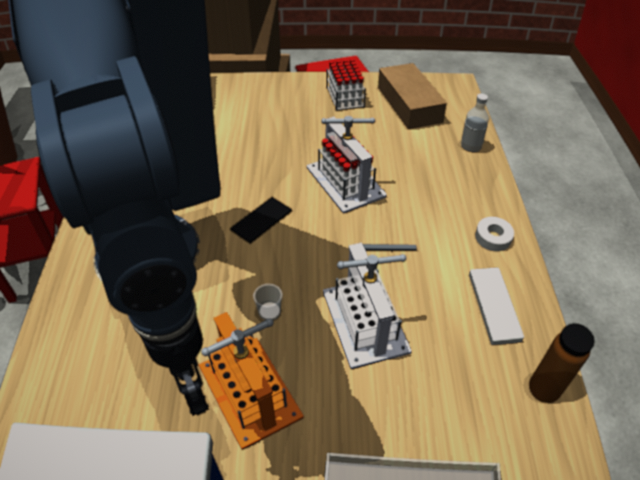

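Top view: the loaded aluminium carrier is at about (186,218), with its T-bar from (167,176) to (166,241). The empty aluminium carrier is at (400,210), the orange look-alike at (483,330), and there is a loose red-capped rack without a handle at (20,205). The side view agrees: loaded handle at (348,122), empty at (372,262), orange at (239,337). Only the carrier at (186,218) has a clear rack of red caps under a T-handle, so it is the one meant. I'll confirm it in a crop and measure the bar.

Run:
```python
from h import *
im=cv2.imread("pics/top0.png"); c=cv2.resize(im[160:280,110:260],None,fx=5,fy=5,interpolation=cv2.INTER_CUBIC); cv2.imwrite("pics/crop0.png",c)
for uv in ([[167,176],[166,241]],):
    P=at_z("top",uv,.198); print(P.round(4),P.mean(0),np.linalg.norm(P[0]-P[1]))
d=np.load("top0.npy")
K,k,R,t=cal("top")
# bar points by depth
vs,us=np.mgrid[165:250,120:250]; uv=np.c_[us.ravel(),vs.ravel()]; o,dr=ray("top",uv); W=o+dr*d[vs.ravel(),us.ravel()][:,None]
m=(W[:,2]>.188)&(W[:,2]<.225); B=W[m]; print(m.sum(),np.percentile(B[:,2],[5,50,95]))
r=cv2.minAreaRect(B[:,:2].astype(np.float32)); print(r)
q=cv2.fitLine(B[:,:2].astype(np.float32),cv2.DIST_HUBER,0,.01,.01).ravel(); print(q)
# bridge
m=(W[:,2]>.142)&(W[:,2]<.156); print("bridge",m.sum(),cv2.minAreaRect(W[m][:,:2].astype(np.float32)))
print(w2p("side",[.486,.234,.198]), "cam",o, cal("side")[2].T@-cal("side")[3])
dd=np.load("side0.npy"); vs,us=np.mgrid[105:140,310:385]; uv=np.c_[us.ravel(),vs.ravel()]; o,dr=ray("side",uv); W=o+dr*dd[vs.ravel(),us.ravel()][:,None]
m=(W[:,2]>.188)&(W[:,2]<.225); B=W[m]; print(m.sum(),np.percentile(B[:,2],[5,50,95]),cv2.minAreaRect(B[:,:2].astype(np.float32)))
```

```text
[[0.5429 0.2369 0.198 ]
 [0.4242 0.2322 0.198 ]] [0.48356911 0.23451956 0.198     ] 0.11880404932822039
557 [0.19877501 0.20396578 0.20808516]
((0.48281919956207275, 0.23493583500385284), (0.022378191351890564, 0.12885737419128418), 87.60293579101562)
[0.9998607  0.01669061 0.48186058 0.23391467]
bridge 1241 ((0.48257866501808167, 0.2344237118959427), (0.029631253331899643, 0.18533991277217865), 26.91774559020996)
[[348.26562865 121.52802811]] cam [ 0.32834708 -0.0398678   1.26758958] [ 0.40493102 -0.85864542  0.98494795]
301 [0.19316443 0.20217884 0.20753469] ((0.48544842004776, 0.23442962765693665), (0.025588402524590492, 0.12940837442874908), 87.28787231445312)
```

View pics/crop0.png

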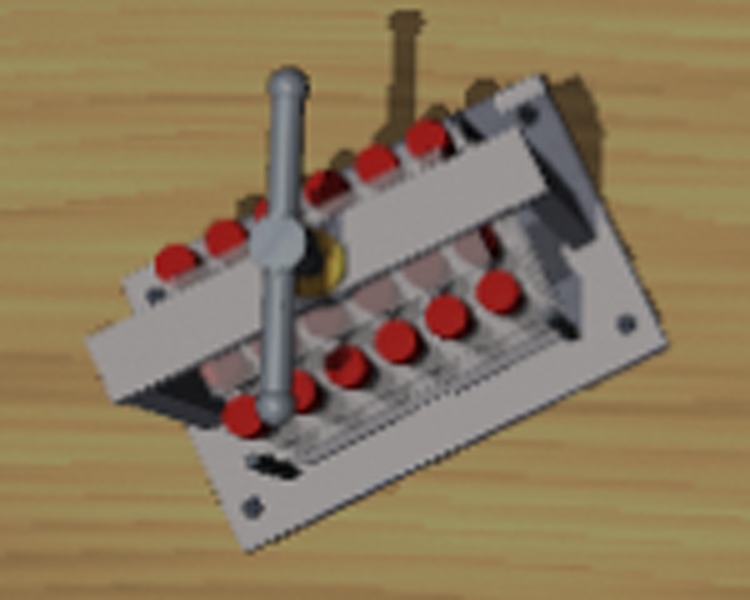

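The crop confirms it: red caps sit under the clear plate, and the grey T-bar (ends at crop (288,82) and (275,405)) belongs to the aluminium carrier. The hub centre is about (0.4835, 0.2345), with the bar nearly along world x.

The plan is to grip over the hub with tool x along the bar and wind the wrist back first, so one pure yaw finishes the turn. I'll raise and wind back now.

>>> carry_out([
  {"offset": [0,0,-0.035],"yaw": 0},
  {"offset": [0,0,-0.035],"yaw": 0},
  {"offset": [0,0,0],"yaw": -0.145},
  {"offset": [0,0,0],"yaw": -0.145},
  {"offset": [0,0,0],"yaw": -0.145},
  {"offset": [0,0,0],"yaw": -0.145},
  {"offset": [0,0,0],"yaw": -0.145},
  {"offset": [0,0,0],"yaw": -0.145},
  {"offset": [0,0,0],"yaw": -0.145},
  {"offset": [0,0,0],"yaw": -0.145},
  {"offset": [0,0,0],"yaw": -0.145},
  {"offset": [0,0,0],"yaw": -0.145},
  {"offset": [0,0,0],"yaw": -0.145},
  {"offset": [0,0,0],"yaw": -0.145},
  {"offset": [0,0,0],"yaw": -0.145},
  {"offset": [0,0,0],"yaw": -0.145},
  {"offset": [0,0,0],"yaw": -0.145},
  {"offset": [0,0,0],"yaw": -0.145},
  {"offset": [0,0,0],"yaw": -0.145},
  {"offset": [0,0,0],"yaw": -0.145},
], jaw=0)

```text
t: 2.3
tool_pos: [0.2192, -0.477, 0.3012]
orientation: [-0.0, 0.047, 0.999, 0.0]
ft_force: [-0.8, 0.5, -0.4]
width: 0.0853
grip_force: 0.0
```

```bash
cat >> h.py <<'E'
def rel(target,phi):
    from scipy.spatial.transform import Rotation as Ro
    o=manip.get_obs(); q=o["orientation"]; R=Ro.from_quat([q[1],q[2],q[3],q[0]]).as_matrix()
    f=np.arctan2(R[1,0],R[0,0]); print("t",o["t"],"tcp",np.round(o["tool_pos"],4),"phi",round(f,4),"q",np.round(o["qpos"],3),"F",np.round(o["ft_force"],1),"w",o["width"])
    print("offset",(R.T@(np.array(target)-o["tool_pos"])).round(4),"yaw mod pi",(f-phi)%np.pi, (f-phi)%np.pi-np.pi)
E
python3 -c "
from h import *
rel([.4835,.2345,.30],0.025)"
```

```text
t 2.3 tcp [ 0.2192 -0.477   0.3012] phi 3.0467 q [-1.14   0.226  0.147  1.492 -0.    -1.045] F [-0.8  0.5 -0.4] w 0.08533643949389172
offset [-0.1957  0.7333  0.0013] yaw mod pi 3.0217388238878975 -0.11985382970189562
```

>>> carry_out([
  {"offset": [-0.0098,0.0367,0],"yaw": 0},
  {"offset": [-0.0098,0.0367,0],"yaw": 0},
  {"offset": [-0.0098,0.0367,0],"yaw": 0},
  {"offset": [-0.0098,0.0367,0],"yaw": 0},
  {"offset": [-0.0098,0.0367,0],"yaw": 0},
  {"offset": [-0.0098,0.0367,0],"yaw": 0},
  {"offset": [-0.0098,0.0367,0],"yaw": 0},
  {"offset": [-0.0098,0.0367,0],"yaw": 0},
  {"offset": [-0.0098,0.0367,0],"yaw": 0},
  {"offset": [-0.0098,0.0367,0],"yaw": 0},
  {"offset": [-0.0098,0.0367,0],"yaw": 0},
  {"offset": [-0.0098,0.0367,0],"yaw": 0},
  {"offset": [-0.0098,0.0367,0],"yaw": 0},
  {"offset": [-0.0098,0.0367,0],"yaw": 0},
  {"offset": [-0.0098,0.0367,0],"yaw": 0},
  {"offset": [-0.0098,0.0367,0],"yaw": 0},
  {"offset": [-0.0098,0.0367,0],"yaw": 0},
  {"offset": [-0.0098,0.0367,0],"yaw": 0},
  {"offset": [-0.0098,0.0367,0],"yaw": 0},
  {"offset": [-0.0098,0.0367,0],"yaw": 0},
])

```text
t: 4.3
tool_pos: [0.4884, 0.2352, 0.3013]
orientation: [0.0, 0.05, 0.999, 0.0]
ft_force: [0.6, -0.4, 0.0]
width: 0.0856
grip_force: 0.0
```

>>> carry_out([
  {"offset": [0,0,0],"yaw": -0.148},
  {"offset": [0,0,0],"yaw": -0.148},
  {"offset": [0,0,0],"yaw": -0.148},
  {"offset": [0,0,0],"yaw": -0.148},
  {"offset": [0,0,0],"yaw": -0.148},
  {"offset": [0,0,0],"yaw": -0.148},
  {"offset": [0,0,0],"yaw": -0.148},
  {"offset": [0,0,0],"yaw": -0.148},
  {"offset": [0,0,0],"yaw": -0.148},
  {"offset": [0,0,0],"yaw": -0.148},
  {"offset": [0,0,0],"yaw": -0.148},
  {"offset": [0,0,0],"yaw": -0.148},
  {"offset": [0,0,0],"yaw": -0.148},
  {"offset": [0,0,0],"yaw": -0.148},
  {"offset": [0,0,0],"yaw": -0.148},
  {"offset": [0,0,0],"yaw": -0.148},
  {"offset": [0,0,0],"yaw": -0.148},
  {"offset": [0,0,0],"yaw": -0.148},
  {"offset": [0,0,0],"yaw": -0.148},
  {"offset": [0,0,0],"yaw": -0.148},
])

```text
t: 6.3
tool_pos: [0.488, 0.2335, 0.3012]
orientation: [0.0, 0.99, -0.138, -0.0]
ft_force: [-0.9, -0.5, -0.8]
width: 0.0855
grip_force: 0.0
```

```bash
python3 -c "
from h import *
rel([.4835,.2345,.25],0.025)"
```

```text
t 6.3 tcp [0.488  0.2335 0.3012] phi -0.2763 q [ 0.446  0.255  0.186  1.502  0.    -2.419] F [-0.9 -0.5 -0.8] w 0.08545947877096008
offset [-0.0046  0.0003  0.0512] yaw mod pi 2.84028619056208 -0.3013064630277129
```

>>> carry_out([
  {"offset": [0,0,0],"yaw": -0.1},
  {"offset": [0,0,0],"yaw": -0.1},
  {"offset": [0,0,0],"yaw": -0.1},
  {"offset": [-0.004,-0.001,0.03],"yaw": 0},
  {"offset": [0,0,0.03],"yaw": 0},
  {"offset": [0,0,0.03],"yaw": 0},
  {"offset": [0,0,0.02],"yaw": 0},
  {"offset": [0,0,0.012],"yaw": 0},
  {"offset": [0,0,0],"yaw": 0},
  {"offset": [0,0,0],"yaw": 0},
])

```text
t: 7.3
tool_pos: [0.4844, 0.2347, 0.18]
orientation: [-0.0, 1.0, 0.009, 0.0]
ft_force: [0.3, -0.8, 0.7]
width: 0.0854
grip_force: 0.0
```

Run:
```python
from h import *
rel([.4840,.2345,.179],0.025)
a=manip.get_image("top")[0][130:290,80:280,::-1]; b=manip.get_image("side")[0][70:230,250:450,::-1]
cv2.imwrite("pics/pre.png",cv2.resize(np.hstack([a,b]),None,fx=2,fy=2,interpolation=cv2.INTER_CUBIC))
```

```text
t 7.3 tcp [0.4844 0.2347 0.18  ] phi 0.0176 q [ 0.451  0.282 -0.086  1.202  0.    -2.708] F [ 0.3 -0.8  0.7] w 0.08540034878606803
offset [-0.0004  0.0002  0.001 ] yaw mod pi 3.134165175917585 -0.007427477672208305
```

View pics/pre.png

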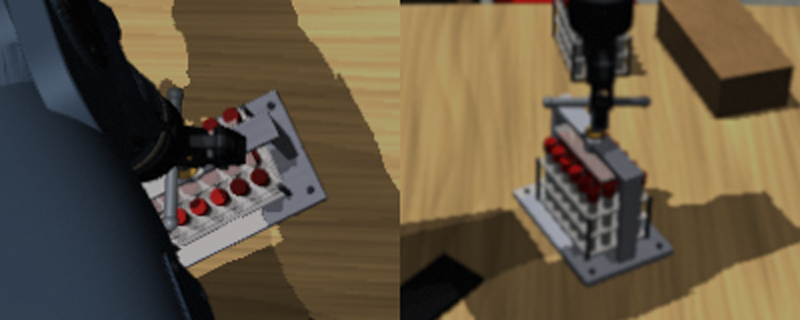

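The bar is centred under the gripper (side crop: bar (545–650,101), hub beneath the fingers at (597,120)). Next I'll close on the hub.

>>> carry_out([
  {"offset": [0,0,0.001],"yaw": 0},
  {"offset": [0,0,0],"yaw": 0},
  {"offset": [0,0,0],"yaw": 0},
  {"offset": [0,0,0],"yaw": 0},
  {"offset": [0,0,0],"yaw": 0},
  {"offset": [0,0,0],"yaw": 0},
  {"offset": [0,0,0],"yaw": 0},
  {"offset": [0,0,0],"yaw": 0},
  {"offset": [0,0,0],"yaw": 0},
  {"offset": [0,0,0],"yaw": 0},
], jaw=1, squeeze=50)

```text
t: 8.4
tool_pos: [0.4842, 0.2359, 0.1789]
orientation: [-0.002, 1.0, 0.009, 0.0]
ft_force: [-1.4, 7.3, 2.3]
width: 0.0202
grip_force: 49.0
```

It is gripping the hub (20 mm opening). I'll take up the 1 mm side offset and turn a first part.

>>> carry_out([
  {"offset": [0,-0.0012,0],"yaw": 0},
  {"offset": [0,0,0],"yaw": 0},
  {"offset": [0,0,0.0003],"yaw": 0.1},
  {"offset": [0,0,0.0003],"yaw": 0.1},
  {"offset": [0,0,0.0003],"yaw": 0.1},
  {"offset": [0,0,0.0003],"yaw": 0.1},
  {"offset": [0,0,0.0003],"yaw": 0.1},
  {"offset": [0,0,0.0003],"yaw": 0.1},
  {"offset": [0,0,0.0003],"yaw": 0.1},
  {"offset": [0,0,0.0003],"yaw": 0.1},
  {"offset": [0,0,0.0003],"yaw": 0.1},
  {"offset": [0,0,0.0003],"yaw": 0.1},
])

```text
t: 9.6
tool_pos: [0.4842, 0.2362, 0.1756]
orientation: [-0.001, 0.881, -0.473, -0.0]
ft_force: [-1.7, 3.5, 4.7]
width: 0.0203
grip_force: 49.2
```

```bash
cat > bar.py <<'E'
from h import *
import sys
rel([.4840,.2355,.179],0.025); o=manip.get_obs(); print("T",np.round(o["ft_torque"],2))
im,dd=manip.get_image("side"); b=im[70:170,290:410,::-1]
cv2.imwrite(sys.argv[1],cv2.resize(b,None,fx=5,fy=5,interpolation=cv2.INTER_CUBIC))
vs,us=np.mgrid[90:150,300:395]; uv=np.c_[us.ravel(),vs.ravel()]; oo,dr=ray("side",uv); W=oo+dr*dd[vs.ravel(),us.ravel()][:,None]
r=np.hypot(W[:,0]-.484,W[:,1]-.235)
m=(W[:,2]>.175)&(W[:,2]<.215)&(r<.075)&(r>.03); B=W[m]
a=np.arctan2(B[:,1]-.235,B[:,0]-.484)
print(m.sum(), "bar angle deg hist",np.histogram(np.degrees(a),bins=36,range=(-180,180))[0])
E
python3 bar.py pics/t1.png
```

```text
t 9.6 tcp [0.4842 0.2362 0.1756] phi -0.9861 q [ 4.530e-01  2.850e-01 -9.300e-02  1.191e+00  1.000e-03 -1.702e+00] F [-1.7  3.5  4.7] w 0.02028100253074393
offset [ 0.0005  0.0005 -0.0034] yaw mod pi 2.130497370104507 -1.011095283485286
T [0.57 0.23 0.15]
75 bar angle deg hist [ 0  0  0  0  0  0  0  0  0  0  0 20 48  4  0  0  0  0  0  0  0  0  0  0
  0  0  0  0  0  2  1  0  0  0  0  0]
```

View pics/t1.png

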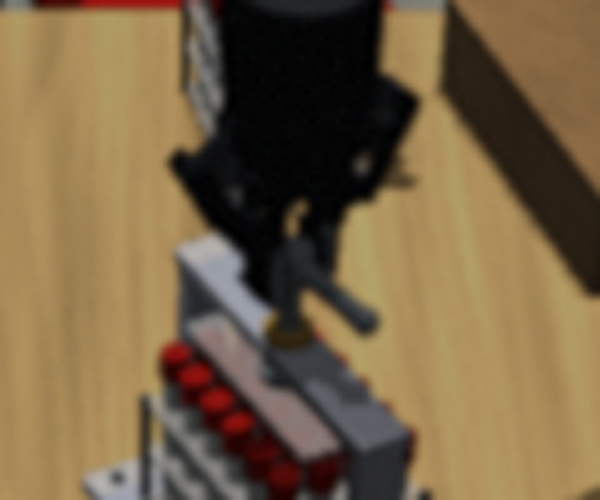

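The bar has followed: it now points to about -57° (ball end at crop (365,318)), matching the tool. I'll go on to the lower bound of the travel, then feel for the stop.

>>> carry_out([
  {"offset": [0,0,0.0003],"yaw": 0.1},
  {"offset": [0,0,0.0003],"yaw": 0.1},
  {"offset": [0,0,0.0003],"yaw": 0.1},
  {"offset": [0,0,0.0003],"yaw": 0.1},
  {"offset": [0,0,0.0003],"yaw": 0.1},
  {"offset": [0,0,0.0003],"yaw": 0.1},
  {"offset": [0,0,0.0003],"yaw": 0.1},
  {"offset": [0,0,0.0003],"yaw": 0.1},
  {"offset": [0,0,0.0003],"yaw": 0.1},
  {"offset": [0,0,0.0003],"yaw": 0.1},
  {"offset": [0,0,0.0003],"yaw": 0.1},
  {"offset": [0,0,0.0003],"yaw": 0.1},
])

```text
t: 10.85
tool_pos: [0.4843, 0.2362, 0.1718]
orientation: [0.0, -0.461, 0.888, 0.0]
ft_force: [0.4, 4.3, 2.6]
width: 0.0207
grip_force: 49.0
```

```bash
python3 -c "
from h import *
rel([.4840,.2355,.179],0.025);o=manip.get_obs();print(o['ft_torque'],o['tau'])"
```

```text
t 10.85 tcp [0.4843 0.2362 0.1718] phi -2.1841 q [ 4.530e-01  2.870e-01 -1.000e-01  1.182e+00  1.000e-03 -5.040e-01] F [0.4 4.3 2.6] w 0.020722587749165234
offset [ 0.0007 -0.0001 -0.0072] yaw mod pi 0.9325302962670943 -2.209062357322699
[0.78661805 0.02418142 0.1251065 ] [ -1.93026245 -55.49557686  31.89287782   0.67878211  -0.99087171
  -1.52100686]
```

>>> carry_out([
  {"offset": [0,0,0.0002],"yaw": 0.05},
  {"offset": [0,0,0.0002],"yaw": 0.05},
  {"offset": [0,0,0.0002],"yaw": 0.05},
  {"offset": [0,0,0.0002],"yaw": 0.05},
])

```text
t: 11.25
tool_pos: [0.4843, 0.2362, 0.1712]
orientation: [0.0, -0.371, 0.929, 0.0]
ft_force: [-0.1, 3.7, 3.2]
width: 0.0206
grip_force: 49.1
```

```bash
python3 -c "
from h import *
rel([.4840,.2355,.179],0.025);o=manip.get_obs();print(o['ft_torque'],o['tau'])"
```

```text
t 11.25 tcp [0.4843 0.2362 0.1712] phi -2.3821 q [ 4.530e-01  2.880e-01 -1.020e-01  1.181e+00  1.000e-03 -3.060e-01] F [-0.1  3.7  3.2] w 0.020576552223812366
offset [ 0.0007 -0.0002 -0.0078] yaw mod pi 0.734535529485314 -2.407057124104479
[0.62001397 0.11238944 0.13399115] [ -1.86209388 -54.59100723  31.50804877   0.46247819  -0.96804556
  -0.71542405]
```

>>> carry_out([
  {"offset": [0,0,0.0002],"yaw": 0.05},
  {"offset": [0,0,0.0002],"yaw": 0.05},
  {"offset": [0,0,0.0002],"yaw": 0.05},
])

```text
t: 11.55
tool_pos: [0.4844, 0.2362, 0.1707]
orientation: [0.001, -0.3, 0.954, 0.0]
ft_force: [-0.7, 1.8, 3.8]
width: 0.0205
grip_force: 49.2
```

```bash
python3 -c "
from h import *
rel([.4840,.2355,.179],0.025);o=manip.get_obs();print(o['ft_torque'],o['tau'][5])"
```

```text
t 11.55 tcp [0.4844 0.2362 0.1707] phi -2.532 q [ 4.530e-01  2.880e-01 -1.030e-01  1.179e+00  1.000e-03 -1.560e-01] F [-0.7  1.8  3.8] w 0.020482517560373996
offset [ 0.0007 -0.0003 -0.0083] yaw mod pi 0.584575370405942 -2.557017283183851
[0.62183734 0.15740043 0.09736239] -0.7184518687427044
```

>>> carry_out([
  {"offset": [0,0,0.0002],"yaw": 0.05},
  {"offset": [0,0,0.0002],"yaw": 0.05},
  {"offset": [0,0,0],"yaw": 0},
])

```text
t: 11.85
tool_pos: [0.4844, 0.2361, 0.1704]
orientation: [0.001, -0.252, 0.968, 0.0]
ft_force: [-0.8, 3.5, 4.5]
width: 0.0203
grip_force: 49.3
```

```bash
python3 -c "
from h import *
rel([.4840,.2355,.179],0.025);o=manip.get_obs();print(o['ft_torque'],o['tau'][5])"
```

```text
t 11.85 tcp [0.4844 0.2361 0.1704] phi -2.6318 q [ 4.530e-01  2.880e-01 -1.030e-01  1.178e+00  1.000e-03 -5.700e-02] F [-0.8  3.5  4.5] w 0.020263039895480894
offset [ 0.0006 -0.0004 -0.0086] yaw mod pi 0.4848198841487066 -2.6567727694410865
[ 0.71057582  0.16858861 -0.11456351] 0.581878200173378
```

>>> carry_out([
  {"offset": [0,0,0.0002],"yaw": 0.05},
  {"offset": [0,0,0.0002],"yaw": 0.05},
  {"offset": [0,0,0.0001],"yaw": 0.05},
])

```text
t: 12.15
tool_pos: [0.4845, 0.2361, 0.1702]
orientation: [0.001, -0.179, 0.984, 0.0]
ft_force: [-2.5, 1.3, 9.4]
width: 0.0203
grip_force: 49.8
```

```bash
python3 -c "
from h import *
rel([.4840,.2355,.179],0.025);o=manip.get_obs();print(o['ft_torque'],o['tau'][5])"
```

```text
t 12.15 tcp [0.4845 0.2361 0.1702] phi -2.7815 q [ 0.453  0.288 -0.104  1.177  0.     0.093] F [-2.5  1.3  9.4] w 0.02025856649550719
offset [ 0.0007 -0.0004 -0.0088] yaw mod pi 0.3350769908492155 -2.8065156627405776
[0.44835098 0.41788728 0.43445851] -0.5596262030303478
```

>>> carry_out([
  {"offset": [0,0,0.0001],"yaw": 0.05},
  {"offset": [0,0,0.0001],"yaw": 0.05},
])

```text
t: 12.35
tool_pos: [0.4835, 0.2359, 0.17]
orientation: [-0.0, -0.13, 0.992, 0.0]
ft_force: [-5.0, 1.0, 14.7]
width: 0.0207
grip_force: 50.4
```

```bash
python3 bar.py pics/t2.png
```

```text
t 12.35 tcp [0.4835 0.2359 0.17  ] phi -2.8813 q [ 4.530e-01  2.880e-01 -1.050e-01  1.179e+00  1.000e-03  1.930e-01] F [-5.   1.  14.7] w 0.020742935279828695
offset [-0.0004 -0.0005 -0.009 ] yaw mod pi 0.23529888766807083 -2.9062937659217223
T [0.46 1.   0.38]
133 bar angle deg hist [ 0  0 31 43  0  0  0  0  0  0  0  0  0  0  0  0  0  0  0 18 39  2  0  0
  0  0  0  0  0  0  0  0  0  0  0  0]
```

View pics/t2.png

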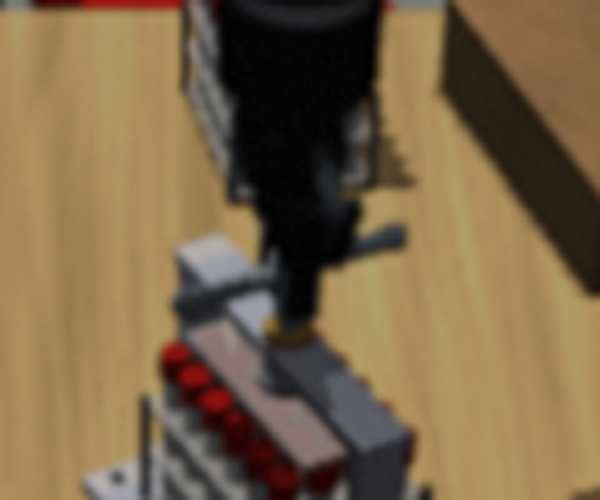

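The reaction moment jumped from 0.13 to about 0.4 N m, lift force rose, and the pads slipped while the bar stopped at about 27°, square to the bridge. In the crop its ends are at (185,300) and (395,237). I'll let go, lift off and check.

>>> carry_out([
  {"offset": [0,0,0],"yaw": 0},
  {"offset": [0,0,0],"yaw": 0},
  {"offset": [0,0,0],"yaw": 0},
  {"offset": [0,0,0],"yaw": 0},
  {"offset": [0,0,0],"yaw": 0},
  {"offset": [0,0,0],"yaw": 0},
  {"offset": [0,0,0],"yaw": 0},
  {"offset": [0,0,0],"yaw": 0},
  {"offset": [0,0,-0.02],"yaw": 0},
  {"offset": [0,0,-0.04],"yaw": 0},
  {"offset": [0,0,-0.04],"yaw": 0},
  {"offset": [0,0,-0.04],"yaw": 0},
  {"offset": [0,0,0],"yaw": 0},
  {"offset": [0,0,0],"yaw": 0},
], jaw=0)

```text
t: 13.8
tool_pos: [0.4844, 0.2359, 0.31]
orientation: [0.001, -0.129, 0.992, 0.0]
ft_force: [-1.1, -0.7, -1.7]
width: 0.0854
grip_force: 0.0
```

Run:
```python
from h import *
rel([.4840,.2355,.179],0.025)
def an(P):
    (c,s,a)=cv2.minAreaRect(P[:,:2].astype(np.float32)); v=cv2.fitLine(P[:,:2].astype(np.float32),cv2.DIST_HUBER,0,.01,.01).ravel()
    return np.round(c,4),np.round(s,4),"fit deg",round(float(np.degrees(np.arctan2(v[1],v[0]))%180),1),"z",np.percentile(P[:,2],[50,90]).round(4),len(P)
def meas(n,d,c):
    vs,us=np.mgrid[0:480,0:640]; o,dr=ray(n,np.c_[us.ravel(),vs.ravel()]); W=o+dr*d.ravel()[:,None]
    r=np.hypot(*(W[:,:2]-c).T)
    print(n,"bar",an(W[(r<.075)&(W[:,2]>.182)&(W[:,2]<.212)])); print("  bridge",an(W[(r<.1)&(W[:,2]>.143)&(W[:,2]<.155)]))
t0,s0=np.load("top0.npy"),np.load("side0.npy")
print("EMPTY before"); meas("top",t0,[.508,-.204]); meas("side",s0,[.508,-.204])
im,d=manip.get_image("side"); cv2.imwrite("pics/side1.png",im[:,:,::-1])
print("FULL before"); meas("side",s0,[.4845,.2355]); print("FULL now"); meas("side",d,[.4845,.2355]); print("EMPTY now"); meas("side",d,[.508,-.204])
cv2.imwrite("pics/t3.png",cv2.resize(im[70:220,280:430,::-1],None,fx=4,fy=4,interpolation=cv2.INTER_CUBIC))
```

```text
t 13.8 tcp [0.4844 0.2359 0.31  ] phi -2.8823 q [0.453 0.249 0.2   1.52  0.    0.194] F [-1.1 -0.7 -1.7] w 0.08536951288920391
offset [ 0.0008 -0.0003  0.131 ] yaw mod pi 0.23425247702681506 -2.907340176562978
EMPTY before
top bar (array([ 0.5065, -0.2046]), array([0.1294, 0.0216]), 'fit deg', 7.8, 'z', array([0.2057, 0.2089]), 540)
  bridge (array([ 0.5073, -0.2045]), array([0.0301, 0.1847]), 'fit deg', 105.0, 'z', array([0.1504, 0.1532]), 1225)
side bar (array([ 0.5091, -0.2056]), array([0.1297, 0.0233]), 'fit deg', 8.6, 'z', array([0.2044, 0.2078]), 548)
  bridge (array([ 0.5087, -0.204 ]), array([0.0293, 0.1867]), 'fit deg', 106.1, 'z', array([0.1506, 0.1529]), 973)
FULL before
side bar (array([0.4854, 0.2344]), array([0.0256, 0.1294]), 'fit deg', 0.1, 'z', array([0.2021, 0.2065]), 308)
  bridge (array([0.4862, 0.2345]), array([0.0318, 0.1891]), 'fit deg', 118.4, 'z', array([0.1505, 0.1532]), 520)
FULL now
side bar (array([0.4844, 0.2336]), array([0.1267, 0.0252]), 'fit deg', 26.8, 'z', array([0.1946, 0.1984]), 290)
  bridge (array([0.4852, 0.2347]), array([0.0327, 0.1871]), 'fit deg', 117.7, 'z', array([0.1504, 0.1528]), 499)
EMPTY now
side bar (array([ 0.5087, -0.2054]), array([0.1297, 0.0244]), 'fit deg', 7.9, 'z', array([0.2044, 0.208 ]), 544)
  bridge (array([ 0.509 , -0.2048]), array([0.0298, 0.1855]), 'fit deg', 106.0, 'z', array([0.1507, 0.1528]), 977)
```

View pics/t3.png

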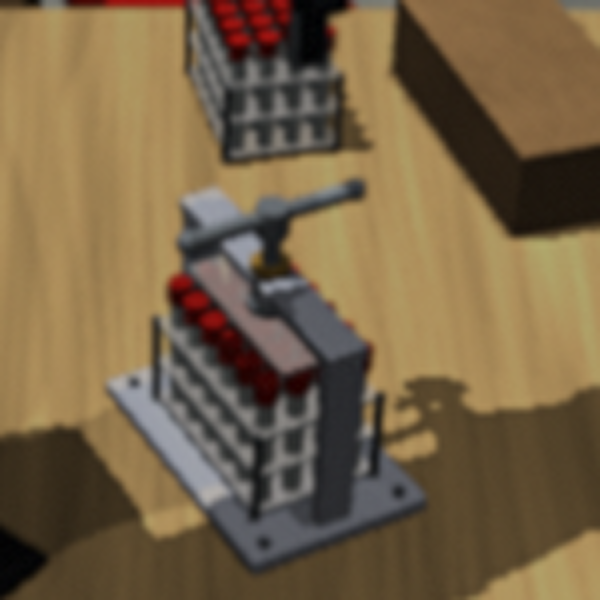

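The loaded bar now stands at 26.8°, square to its bridge (27.3°). That matches zero/home as seen on the empty carrier. It sank about 8 mm and the plate sits on the caps; bar ends are at crop (190,240) and (350,188). The empty handle hasn't moved (8°), and the arm is clear.

```bash
python3 -c "
from workcell import manip
print(manip.close_job())"
```

```text
the job is handed in; nothing more can be done
None
```

I screwed the loaded carrier's T-handle clockwise until it reached its stop and measured it home to within about 1°; the empty carrier's handle is untouched, and I handed the job in at about 14 s.

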